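# Uncover the cold plate and point out the yellow block

### The arm

A 6-joint arm with a two-finger parallel gripper is mounted at the origin on the work surface. World frame = base frame: x ahead of the robot, y to its left, z up, the work surface at z = 0. Lengths are in mm, angles in rad, forces in N, time in s.
With the tool pointing down it reaches from about 350 to 775 mm from the base axis. Payload 7.3 kg.
Tool frame: the origin (TCP) lies between the finger pads, 19 mm behind the fingertips; this is the grasp point; z points along the fingers, y is the line along which they close (so a half turn about z gives the same grasp; the last joint's range is limited). The gripper opens to 92 mm and grips with 3 to 60 N. Pads are 19 mm wide; open, the fingers measure 130 mm over their backs; the gripper's body (75 mm by 190 mm) begins 47 mm behind the grasp point.
Start: joints at [-1.428, 0.342, 1.524, -0, 1.275, -0.146], TCP at [149.543, -503.269, 245.541] pointing down, gripper open.
Joint ranges: [-2.53, 2.53], [-0.77, 2.02], [0.04, 2.7], [-1, 4.14], [0.28, 2.66], [-3.11, 3.11]. Speed limits (rad/s): [2.57, 2.57, 3.14, 3.14, 3.14, 3.14].

### API

Orientations are given as [roll, pitch, yaw] about the fixed x, y, z axes, in that order (R = Rz(yaw) Ry(pitch) Rx(roll)).
In Python, from plant import readout, viewer, order gives the robot as it stands.
- The arm moves only by the shell command python3 -m creep 'ROWS'. ROWS is text: rows parted by semicolons, each of 7 numbers parted by spaces: the shift along the world's x, y, z in m, then the turn, a rotation vector about the world's x, y, z in rad, then the opening in per cent of the stroke, from 0 (shut) to 100 (fully open). A call has 1 to 8 rows; each row shifts and turns the commanded pose from where the row before left it; what a row does not reach is not made up. A row lasts 1/12 s, in which the tool goes at most 41.7 mm and 7.16 degrees, less where a joint would pass 70% of its speed; a pose out of reach is approached as far as the arm can. A call is refused whole if a number of a shift passes 0.0417 or a number of a turn 0.125, either way. A call with a gripper value outside its range is refused whole. The fingers move at their own pace and stop on an object; the grip force is fixed at half the most. Time passes only in rows, so rows that do not move let the fingers close. It gives the time, the measured TCP pose, the force, the opening and the grip force at its end, in the units of the state.
- readout.get_obs(): the state, without advancing time (a new reading comes with each control period).
- viewer.capture(name): name is "scene" or "top" or "wrist"; returns the picture (480x640x3 uint8, red, green, blue); there is no depth.
- viewer.camera_info(name): a dict with "fx", "fy", "cx", "cy" (pixels), "origin" and "rotation" of the camera in the world. Camera axes: x right, y up, looking along -z (the intrinsics and any distortion apply to the point x, -y, -z); pixel columns grow to the right and rows downward; lengths in mm; the calibration is good to about 2 mm. A picture is of the moment at which its call begins: read the wrist's pose just before it. camera_info takes no time and is no camera call; for the wrist camera it gives the pose at the moment of the call.
- order.close_job(): hands the job in; it is judged then, once.
The state is a dict: "time": time; "joint_positions": joint angles; "dq": joint speeds; "tau": joint torques, N m; "tool_pos": TCP position; "tcp_rot": TCP orientation; "contact_force": force on the tool from outside, world axes, zero at the start; "moment": the same for the moment, N m; "grip_width": finger opening in mm; "finger_force": force on a finger pad.
Only numpy, scipy, OpenCV 4.12 (cv2) and the standard library are available. Lean on these libraries where they do the work, as an engineer would, in place of code of your own. Each camera call takes 0.05 s, during which the arm holds its last target. There are 200 camera calls.

### The job

Your colleague needs to know which tissue block on the cold plate is the next to be cut: it is the one in the yellow cassette. Push the clear hood sideways until it is fully open, then point straight down at the middle of the yellow cassette with the fingertips about two centimetres above it, hold there for at least three seconds, and finish still pointing at it. Do not touch or move any of the cassettes, leave the hood open, and leave the other things on the bench where they stand.

Things in the scene. Friction and masses are not known exactly. Their poses are not given: they have to be found in the camera images.
- cold_plate: White cold plate, fixed, 240 (x) x 420 (y) x 85 mm high. Origin: centre of its underside; z up. Open well in its -y half: x -90 to 90, y -185 to -15 mm, aluminium floor 55 mm above the bench; flat deck, 85 mm high, in its +y half. Low rails along y at x = -107 and 107 mm, top 92 mm (end stops 99 mm). Four cassettes lie in the well, centres at least 50 mm apart.
- hood (a joint): Clear hood with blue end walls on the cold plate's rails: 196 (x) x 185 (y) x 36 mm, underside 87 and top 123 mm above the bench. Value in m: 0 closed over the well, 0.190 fully open against its stop, over the flat deck; grows as the hood moves along the cold plate's +y. Starts closed or partly open; about 1.5 N of friction; stays where it is left.
- hood_push (a point): Middle of the outer face of the hood's -y end wall, a flat upright blue plate 196 mm wide, from 87 to 119 mm above the bench; this point at 103 mm. Pushing it along the cold plate's +y opens the hood. Moves with the hood; axes as the cold plate's. When closed it stands 18 mm inside the cold plate's -y end.
- yellow_cassette: Loose tissue block, wax side down, in a yellow plastic embedding cassette: cassette 40 x 28 x 6 mm with dark slots and a white label strip at one end, on a cream wax block, 14 mm tall in all. Origin: centre of its underside; z up, x along the 40 mm side.
- yellow_top (a point): Centre of the top face of the yellow cassette, 14 mm above its underside and 69 mm above the bench; z up.
- blue_cassette: Loose tissue block, wax side down, in a blue plastic embedding cassette: cassette 40 x 28 x 6 mm with dark slots and a white label strip at one end, on a cream wax block, 14 mm tall in all. Origin: centre of its underside; z up, x along the 40 mm side. Bystander.
- green_cassette: Loose tissue block, wax side down, in a green plastic embedding cassette: cassette 40 x 28 x 6 mm with dark slots and a white label strip at one end, on a cream wax block, 14 mm tall in all. Origin: centre of its underside; z up, x along the 40 mm side. Bystander.
- red_cassette: Loose tissue block, wax side down, in a red plastic embedding cassette: cassette 40 x 28 x 6 mm with dark slots and a white label strip at one end, on a cream wax block, 14 mm tall in all. Origin: centre of its underside; z up, x along the 40 mm side. Bystander.
- amber_bottle: Amber glass bottle with a white cap, 64 mm across, 130 mm tall, loose. Origin: centre of its underside. Bystander.
- jar: White jar with a red lid, 56 mm across, 70 mm tall, loose. Origin: centre of its underside. Bystander.
- beaker: Clear glass beaker, 68 mm across, 85 mm tall, loose. Origin: centre of its underside. Bystander.
- petri_dish: Clear closed petri dish, 92 mm across, 18 mm tall, loose. Origin: centre of its underside. Bystander.
- brush: Fine brush with a red handle 9 mm thick, steel ferrule and dark tip, 170 mm long, lying flat, loose. Origin: underside, mid-length; x along its length to the tip. Bystander.
Mind the look-alikes: they are no part of the job. What is meant by the yellow_cassette is not pink or purple, and is the larger of those in its own colour.

How it is judged:
By the outcome, as a careful person would: the job done as asked, in the order asked, and still so for the second after the job is handed in, with the robot touching nothing.
It also fails if it takes over 40 s, if anything falls off the work surface, if the arm or the gripper's body presses on something with over 40 N, if the wrist force passes 120 N, or if a joint passes its speed limit or range.

## Working session

There is one attempt and no reset: what is moved stays moved. The work goes in short steps, Python scripts to look and compute and a shell command to move; the robot and the scene stay as the last step left them, time stands still between calls to the robot, and variables do not carry over. Pictures are saved under pics/ and viewed, at most 10 in all, crops included, and the job is handed in when it is done.

```bash
mkdir -p pics
python3 - <<'E'
from plant import readout, viewer
import cv2
for n in("scene","top"):
    print(n,viewer.camera_info(n)); cv2.imwrite(f"pics/{n}0.png",viewer.capture(n)[:,:,::-1])
o=readout.get_obs();print(o)
E
```

```text
scene {'fx': 569.9079443036319, 'fy': 569.9079443036319, 'cx': 311.8974470913714, 'cy': 243.6386424721034, 'origin': array([1017.06629797, -646.3680008 ,  838.50724698]), 'rotation': array([ 0.73716489, -0.00791781,  0.86498505])}
top {'fx': 600.8817173592588, 'fy': 600.8817173592588, 'cx': 315.0323683675304, 'cy': 243.87732434005142, 'origin': array([ 285.40813798, -203.29918858, 1244.0575719 ]), 'rotation': array([ 0.16160923, -0.01295506, -1.58388986])}
{'time': 0.1, 'joint_positions': array([-1.42802204e+00,  3.42633231e-01,  1.52492020e+00,  4.98632673e-07,
        1.27535890e+00, -1.46010840e-01]), 'dq': array([ 0.00268133, -0.00097551, -0.00124835, -0.00078803, -0.00098885,
       -0.00064004]), 'tau': array([ 1.38101546e-03, -4.32003772e+01, -2.44694424e+01,  7.18562817e-02,
        5.26520703e-02, -4.59510420e-05]), 'tool_pos': array([ 149.48284891, -502.92972513,  244.92516262]), 'tcp_rot': array([-3.14028709e+00, -1.92474782e-04,  2.88784852e-01]), 'contact_force': array([-0.30711396, -0.54684063,  0.57191017]), 'moment': array([ 0.00647821, -0.00620727, -0.00455417]), 'finger_force': 0.0, 'grip_width': 91.87879075728566}
```

View pics/top0.png

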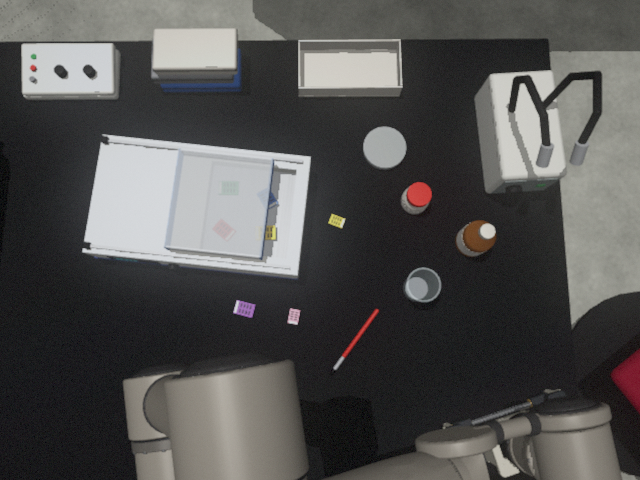

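View pics/scene0.png

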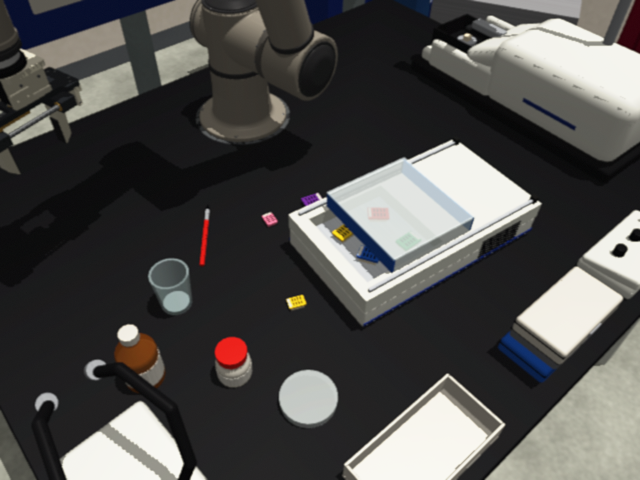

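The top view shows the cold plate with its deck to the left and the hood partly open, with its -y wall running from about (273,160) to (263,258). The yellow cassette is in the well at (270,232), partly under the hood. A small yellow look-alike lies on the bench at (337,221).

```bash
cat > h.py <<'E'
import numpy as np, cv2
from scipy.spatial.transform import Rotation as R
from plant import viewer, readout
def ray(ci,u,v,z):
    r=R.from_euler('xyz',ci['rotation']).as_matrix()
    d=r@np.array([(u-ci['cx'])/ci['fx'],-(v-ci['cy'])/ci['fy'],-1]); o=np.array(ci['origin'])
    return o+d*(z-o[2])/d[2]
def blobs(im,lo,hi,amin=15):
    m=cv2.inRange(cv2.cvtColor(im,cv2.COLOR_RGB2HSV),lo,hi); m=cv2.morphologyEx(m,cv2.MORPH_CLOSE,np.ones((5,5)))
    n,_,s,c=cv2.connectedComponentsWithStats(m)
    return [(s[i].tolist(),c[i].round(1).tolist()) for i in range(1,n) if s[i][4]>=amin]
E
python3 - <<'E'
from h import *
c=viewer.camera_info("top");s=viewer.camera_info("scene")
a=cv2.imread("pics/top0.png");b=cv2.imread("pics/scene0.png")
for im,ci in((a,c),(b,s)):
    for st,p in blobs(im[:,:,::-1].copy(),(22,120,80),(34,255,255)): print(st,p,ray(ci,*p,69).round(1))
P={'deck NL':(104,140,85),'deck SL':(86,252,85),'end N':(310,157,92),'end S':(299,274,92),'wallN':(274,160,121),'wallS':(263,259,121)}
for k,(u,v,z) in P.items(): print(k,ray(c,u,v,z).round(1))
cr=cv2.resize(a[120:290,75:320],None,fx=3.2,fy=3.2,interpolation=cv2.INTER_CUBIC);cv2.imwrite("pics/crop.png",cr)
E
```

```text
[328, 214, 15, 15, 134] [335.1, 220.2] [ 524.2 -261.7   69. ]
[332, 225, 21, 17, 199] [341.9, 233.0] [ 504.8 -128.6   69. ]
[287, 294, 20, 15, 205] [296.8, 301.4] [ 572.2 -292.3   69. ]
deck NL [689.5 198.9  85. ]
deck SL [463.1 223.9  85. ]
end N [ 648.2 -213.    92. ]
end S [ 414.6 -189.    92. ]
wallN [ 633.7 -143.   121. ]
wallS [ 440.5 -121.8  121. ]
```

View pics/crop.png

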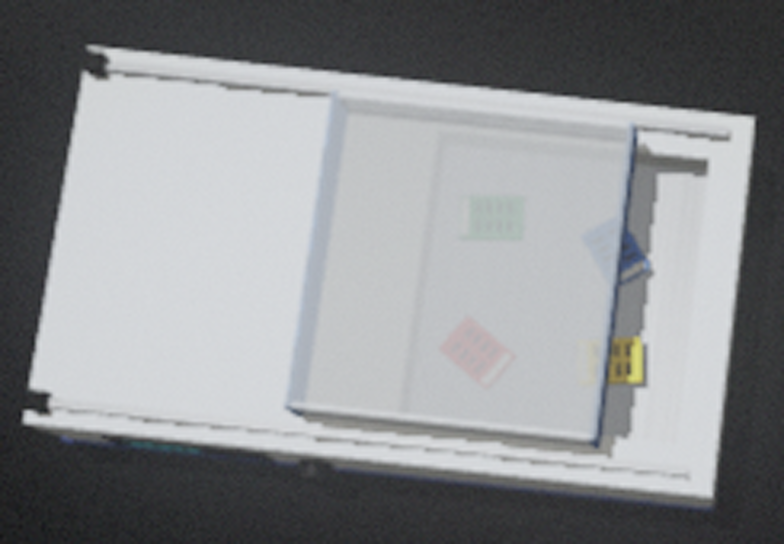

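The crop confirms this: the yellow cassette's centre is at about (267,233) in the full frame, and the hood still has about 139 mm to go. The plate's yaw is about -0.109. I'll go above the wall, tool yaw aligned and fingers shut.

```bash
python3 -m creep '.03 .0255 0 0 0 -.1 0;.03 .0255 0 0 0 -.1 0;.03 .0255 0 0 0 -.1 0;.03 .0255 0 0 0 -.098 0;.03 .0255 0 0 0 0 0;.03 .0255 0 0 0 0 0;.03 .0255 0 0 0 0 0;.03 .0255 0 0 0 0 0'; python3 -m creep '.03 .0255 0 0 0 0 0;.03 .0255 0 0 0 0 0;.03 .0255 0 0 0 0 0;.03 .0255 0 0 0 0 0;.02 .017 0 0 0 0 0;0 0 0 0 0 0 0;0 0 0 0 0 0 0'
```

```text
time: 0.77
tool_pos: [390.6, -297.6, 245.4]
tcp_rot: [-3.141, 0.0, -0.109]
contact_force: [-0.2, -0.5, 0.7]
grip_width: 42.9
finger_force: 0.0
time: 1.35
tool_pos: [529.9, -179.2, 244.7]
tcp_rot: [-3.141, 0.002, -0.106]
contact_force: [-0.6, -0.1, -0.6]
grip_width: 0.9
finger_force: 0.0
```

```bash
python3 -m creep '.001 .01 -.035 0 0 0 0;0 0 -.035 0 0 0 0;0 0 -.03 0 0 0 0;0 0 -.02 0 0 0 0;0 0 -.011 0 0 0 0;0 0 0 0 0 0 0;0 0 0 0 0 0 0'
python3 - <<'E'
from h import *
for n in("scene",): cv2.imwrite(f"pics/{n}1.png",viewer.capture(n)[100:340,200:560,::-1].repeat(2,0).repeat(2,1))
E
```

```text
time: 1.93
tool_pos: [529.6, -171.2, 114.4]
tcp_rot: [-3.141, 0.001, -0.111]
contact_force: [0.5, 0.6, 1.2]
grip_width: 0.6
finger_force: 0.0
```

View pics/scene1.png

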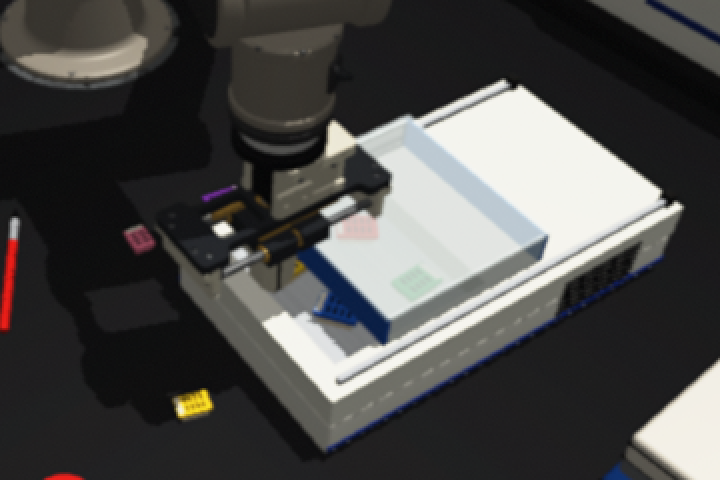

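The fingers stand over the well just ahead of the blue wall at about (300,270), clear of the cassettes. Now push.

```bash
python3 -m creep '.0011 .01 0 0 0 0 0;.0011 .01 0 0 0 0 0;.0013 .012 0 0 0 0 0;.0013 .012 0 0 0 0 0;.0013 .012 0 0 0 0 0;.0013 .012 0 0 0 0 0;.0013 .012 0 0 0 0 0;.0013 .012 0 0 0 0 0'; python3 -m creep '.0013 .012 0 0 0 0 0;.0013 .012 0 0 0 0 0;.0011 .01 0 0 0 0 0;.0007 .006 0 0 0 0 0;.0005 .005 0 0 0 0 0;.0005 .005 0 0 0 0 0;0 0 0 0 0 0 0;0 0 0 0 0 0 0'
```

```text
time: 2.65
tool_pos: [540.8, -76.8, 114.7]
tcp_rot: [3.141, -0.0, -0.109]
contact_force: [1.1, -3.6, -0.1]
grip_width: 0.3
finger_force: 1.2
time: 3.32
tool_pos: [545.5, -27.9, 114.3]
tcp_rot: [-3.141, 0.001, -0.109]
contact_force: [0.2, 0.0, -0.4]
grip_width: 0.5
finger_force: 0.0
```

```bash
python3 -m creep '.0005 .005 0 0 0 0 0;.0005 .005 0 0 0 0 0;.0004 .004 0 0 0 0 0;.0004 .004 0 0 0 0 0;0 0 0 0 0 0 0'
python3 - <<'E'
from h import *
c=viewer.camera_info("top"); cv2.imwrite("pics/top2.png",viewer.capture("top")[120:290,75:320,::-1].repeat(3,0).repeat(3,1))
E
```

```text
time: 3.73
tool_pos: [547.7, -10.0, 114.4]
tcp_rot: [3.141, 0.0, -0.109]
contact_force: [-0.5, -2.8, -2.2]
grip_width: 0.7
finger_force: 1.0
```

View pics/top2.png

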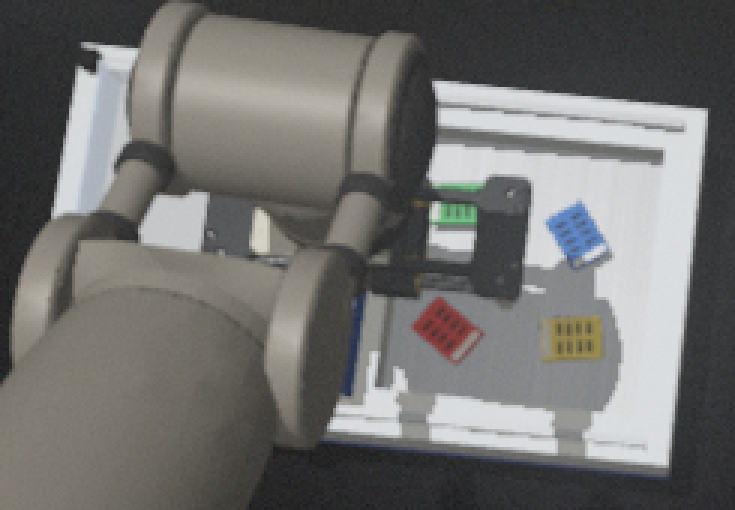

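The yellow cassette is now fully visible at crop (572,338), which is (265.7,232.7) in the full frame. The hood is nearly at its stop, so I'll push on until the force rises.

```bash
for i in 1; do :; done; python3 -m creep '.0002 .002 0 0 0 0 0;.0002 .002 0 0 0 0 0;.0002 .002 0 0 0 0 0;0 0 0 0 0 0 0'
python3 - <<'E'
from h import *
c=viewer.camera_info("top");print(ray(c,265.7,232.7,69).round(1))
E
```

```text
time: 4.12
tool_pos: [547.8, -9.6, 114.6]
tcp_rot: [3.133, 0.001, -0.109]
contact_force: [-4.9, -27.3, -0.8]
grip_width: 0.4
finger_force: 13.8
[ 500.3 -123.4   69. ]
```

At the stop (27 N). Back off gently, rise, go above yellow.

```bash
python3 -m creep '-.0003 -.003 0 0 0 0 0;-.0005 -.005 0 0 0 0 0;-.001 -.01 0 0 0 0 0;-.002 -.02 .02 0 0 0 0;-.01 -.025 .03 0 0 0 0;-.014 -.03 .03 0 0 0 0;-.02 -.026 0 0 0 0 0;0 0 0 0 0 0 0'; python3 -m creep '0 0 0 0 0 0 0;0 0 0 0 0 0 0'
python3 - <<'E'
from h import *
c=viewer.camera_info("wrist");print(c); im=viewer.capture("wrist"); cv2.imwrite("pics/w3.png",im[:,:,::-1])
for st,p in blobs(im,(22,120,60),(34,255,255),200): print(st,p,ray(c,*p,69).round(1))
t=viewer.camera_info("scene"); im=viewer.capture("scene")
for st,p in blobs(im,(22,120,60),(34,255,255),30): print(st,p,ray(t,*p,69).round(1))
print(readout.get_obs()["tool_pos"])
E
```

```text
time: 4.78
tool_pos: [500.0, -125.0, 194.3]
tcp_rot: [3.14, -0.002, -0.112]
contact_force: [0.2, -0.3, -0.4]
grip_width: 0.4
finger_force: 0.0
time: 4.95
tool_pos: [501.5, -120.9, 192.3]
tcp_rot: [-3.141, 0.0, -0.11]
contact_force: [0.6, -0.4, -0.3]
grip_width: 0.4
finger_force: 0.0
{'fx': 390.59882914886384, 'fy': 390.59882914886384, 'cx': 321.714029024604, 'cy': 232.49780701824483, 'origin': array([ 571.88166498, -127.58780867,  331.46909374]), 'rotation': array([-2.64968350e-01,  4.72306260e-04, -1.68001912e+00])}
[474, 134, 48, 37, 1013] [495.0, 151.5] [ 543.6 -239.3   69. ]
[293, 207, 62, 47, 1951] [326.8, 229.1] [ 503.1 -123.5   69. ]
[66, 376, 414, 13, 3093] [307.4, 383.4] [381.4 -95.4  69. ]
[332, 224, 25, 18, 240] [343.3, 232.2] [ 505.  -125.2   69. ]
[286, 294, 21, 16, 226] [296.2, 301.4] [ 571.6 -293.1   69. ]
[ 501.72013467 -120.30263196  191.99623869]
```

View pics/w3.png

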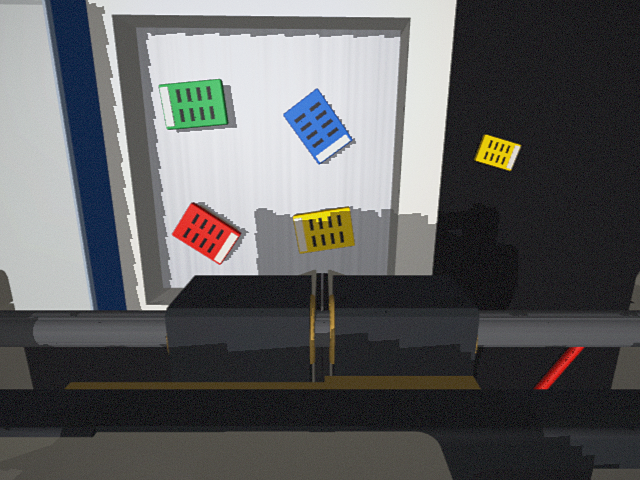

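The wrist view shows all four cassettes undisturbed and the hood clear to the left. The yellow cassette, label included, is centred at (324,230), which gives about (502,-122.5) and agrees with the top view. Now descend.

```bash
python3 -m creep '0 -.001 -.025 0 0 0 0;0 -.001 -.025 0 0 0 0;0 0 -.018 0 0 0 0;0 0 -.01 0 0 0 0;0 0 -.006 0 0 0 0;0 0 0 0 0 0 0;0 0 0 0 0 0 0;0 0 0 0 0 0 0'
python3 - <<'E'
from h import *
print(readout.get_obs()["tool_pos"]); 
c=viewer.camera_info("scene"); cv2.imwrite("pics/s4.png",viewer.capture("scene")[100:340,250:560,::-1].repeat(2,0).repeat(2,1))
E
```

```text
time: 5.72
tool_pos: [502.3, -123.3, 109.5]
tcp_rot: [3.141, -0.002, -0.109]
contact_force: [-0.2, 0.3, 0.0]
grip_width: 0.5
finger_force: 0.0
[ 502.25969136 -123.31439515  109.4943111 ]
```

View pics/s4.png

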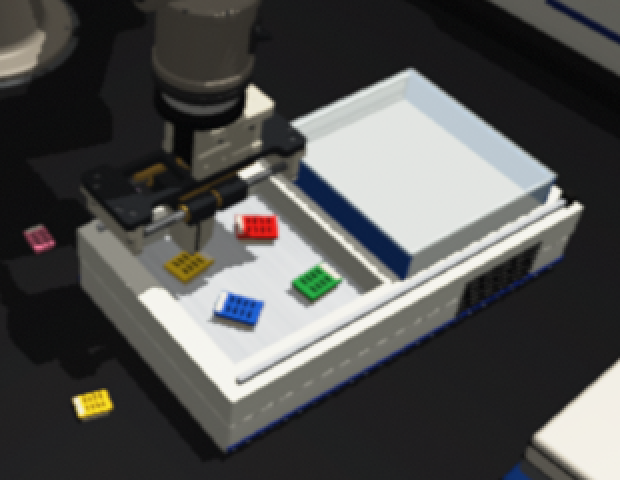

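The hood is fully against its stop, with its corner by the end stop at (555,185). The fingers hang just above the yellow cassette at (190,262), and nothing has been disturbed. Now hold for more than 3 s.

```bash
python3 -m creep '0 0 -.001 0 0 0 0;0 0 0 0 0 0 0;0 0 0 0 0 0 0;0 0 0 0 0 0 0;0 0 0 0 0 0 0;0 0 0 0 0 0 0;0 0 0 0 0 0 0;0 0 0 0 0 0 0' | head -2
for i in 1 2 3 4 5 6; do python3 -m creep '0 0 0 0 0 0 0;0 0 0 0 0 0 0;0 0 0 0 0 0 0;0 0 0 0 0 0 0;0 0 0 0 0 0 0;0 0 0 0 0 0 0;0 0 0 0 0 0 0;0 0 0 0 0 0 0' | head -2; done
python3 -c "
from plant import order
print(order.close_job())"
```

```text
time: 6.43
tool_pos: [501.5, -123.3, 107.5]
time: 7.1
tool_pos: [501.5, -123.3, 107.5]
time: 7.77
tool_pos: [501.5, -123.3, 107.5]
time: 8.43
tool_pos: [501.5, -123.2, 107.5]
time: 9.1
tool_pos: [501.5, -123.2, 107.5]
time: 9.77
tool_pos: [501.5, -123.2, 107.5]
time: 10.43
tool_pos: [501.5, -123.2, 107.5]
the job is handed in; nothing more can be done
None
```

The hood is open against its stop, and the job is handed in with the fingertips still pointing straight down about 2 cm above the middle of the yellow cassette, after a hold of about 4 s; the final view showed nothing else disturbed.

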